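# Put each plant in the tub of its size

## Task

The three potted plants are each hanging in the wrong tub: move them so that the smallest plant hangs in the smallest tub, the middle-sized one in the middle-sized tub and the biggest one in the biggest tub, each pot upright and fully home with its collar down on the lid. The empty green tray is free for setting a pot aside on the way; stand no pot on the bare bench, and neither drop nor tip a plant. Leave the nutrient bottle, the beaker and the pH meter where they are.

Things in the scene. Friction and masses are not known exactly. Their poses are not given: they have to be found in the camera images.
- seedling_collar (a point): Round black pot of clay pebbles, 80 g, collar 60 mm wide, 24 mm tall (grip it from above, any yaw); below it a tapered basket 44 mm long, 42 mm wide at the collar, 30 mm at its flat foot, on which it can stand. Point: on the axis, half-way up the collar, 56 mm above the foot; z up. Smallest plant: tiny leaves on a pale plug, 20 mm above the collar, soft.
- young_plant_collar (a point): Round black pot of clay pebbles, 80 g, collar 60 mm wide, 24 mm tall (grip it from above, any yaw); below it a tapered basket 44 mm long, 42 mm wide at the collar, 30 mm at its flat foot, on which it can stand. Point: on the axis, half-way up the collar, 56 mm above the foot; z up. Middle-sized plant: light-green lettuce rosette, 30 mm above the collar, soft.
- big_plant_collar (a point): Round black pot of clay pebbles, 80 g, collar 60 mm wide, 24 mm tall (grip it from above, any yaw); below it a tapered basket 44 mm long, 42 mm wide at the collar, 30 mm at its flat foot, on which it can stand. Point: on the axis, half-way up the collar, 56 mm above the foot; z up. Biggest plant: dark-green basil on a stem, 60 mm above the collar, soft.
- tub_small_hole (a point): Centre of the 50 mm round hole in the lid of the small tub, on the lid's upper face; z up, x and y along the lid's sides. Square blue tub with white lid, 95 x 95 mm, 70 mm tall, full, immovable. A pot hangs in the hole with its collar's underside on the lid, its collar point 12 mm above this point, with 4 mm of play all round.
- tub_medium_hole (a point): Centre of the 50 mm round hole in the lid of the medium tub, on the lid's upper face; z up, x and y along the lid's sides. Square blue tub with white lid, 122 x 122 mm, 82 mm tall, full, immovable. A pot hangs in the hole with its collar's underside on the lid, its collar point 12 mm above this point, with 4 mm of play all round.
- tub_large_hole (a point): Centre of the 50 mm round hole in the lid of the large tub, on the lid's upper face; z up, x and y along the lid's sides. Square blue tub with white lid, 150 x 150 mm, 94 mm tall, full, immovable. A pot hangs in the hole with its collar's underside on the lid, its collar point 12 mm above this point, with 4 mm of play all round.
- tray_floor (a point): Centre of the inner floor of the empty green plastic tray, 120 x 170 mm outside (long side along its y), walls 3 mm thick and 32 mm tall, floor 3 mm above the bench, immovable: a free spot, where a pot stands on its foot.
- nutrient: Bystander: grey round nutrient bottle with a white cap, 56 mm in diameter, 135 mm tall, standing loose; origin at the centre of its underside.
- beaker: Bystander: clear plastic beaker, 72 mm in diameter at the rim, 85 mm tall, standing loose; origin at the centre of its underside.
- meter: Bystander: grey hand-held pH meter with a black probe end, about 165 x 32 x 20 mm, lying loose near the robot; origin under the middle of its case, x along it towards the probe.
Things that resemble listed ones, but are neither listed nor needed, are in the scene too. What is shaped like the part that bears tub_large_hole but red is not meant.

How it is judged:
By the outcome, as a careful person would: the job done as asked, in the order asked, and still so for the second after the job is handed in, with the robot touching nothing.
It also fails if it takes over 131 s, if anything falls off the work surface, if the arm or the gripper's body presses on something with over 40 N, if the wrist force passes 120 N, or if a joint passes its speed limit or range.

## Robot

A 7-joint arm with a two-finger parallel gripper is mounted at the origin on the work surface. World frame = base frame: x ahead of the robot, y to its left, z up, the work surface at z = 0. Lengths are in m, angles in rad, forces in N, time in s.
With the tool pointing down it reaches from about 0.35 to 0.9 m from the base axis. Payload 19.9 kg.
Tool frame: the origin (TCP) lies midway between the tips of the shut fingers; the grasp point (between the pads) lies 19 mm behind it; z points along the fingers, y is the line along which they close (so a half turn about z gives the same grasp; the last joint's range is limited). The gripper opens to 94 mm and grips with 3 to 60 N. Pads are 16 mm wide; open, the fingers measure 119 mm over their backs; the gripper's body (75 mm by 177 mm) begins 78 mm behind the grasp point.
Start: joints at [1.222, 0.417, -0.01, 1.614, 0.005, 1.111, -0.053], TCP at [0.189, -0.596, 0.205] pointing down, gripper open.
Joint ranges: [-2.81, 2.81], [-0.39, 2.02], [-1.27, 1.25], [0.06, 2.57], [-1.19, 4.33], [0.19, 2], [-2.82, 2.82]. Speed limits (rad/s): [1.89, 1.89, 2.39, 2.39, 3.01, 3.01, 3.01].

## Interface

Orientations are given as a unit quaternion [w, x, y, z].
In Python, from rig import arm gives the robot as it stands. The module is installed in compiled form; this text tells all that it offers.
- The arm moves only by the tool carry_out, never from a script. Its argument "commands" is text: rows parted by semicolons, each of 7 numbers parted by spaces: the shift along the tool's x, y, z in mm, then the turn, a rotation vector about the tool's x, y, z in degrees, then the opening, from 0 (shut) to 1 (fully open). In form: x y z ax ay az claw; .... A call has exactly 5 rows; each row is the pose to reach, as a shift and turn from the pose commanded when the call began, along the tool's axes at that moment; what a row does not reach only later rows make up. A row lasts 1/10 s, in which the tool goes at most 50 mm and 8.59 degrees, less where a joint would pass 70% of its speed; a pose out of reach is approached as far as the arm can. A call with a gripper value outside its range is refused whole. The fingers move at their own pace and stop on an object; "force" is the grip in N (left out, the last holds). Time passes only in rows, so rows that repeat a pose let the fingers close, or fill a call up. It gives the time, the measured TCP pose, the force, the opening and the grip force at its end, in the units of the state.
- arm.observe(): the state, without advancing time (a new reading comes with each control period).
- arm.capture(name): name is "scene" or "top"; returns (picture, depth): 384x512x3 uint8, red, green, blue; 384x512 float32, m along the optical axis (not along the pixel's ray), 0 where there is no reading.
- arm.camera_params(name): a dict with "K" (3x3 intrinsics, pixels), "k1" (the pictures are not rectified: a ray, as slopes to the right and down, at radius r is drawn at 1 + k1 r^2 times it, then the intrinsics apply), "world_to_cam" (4x4, takes a point from world to camera coordinates). Camera axes: x right, y up, looking along -z (the intrinsics and any distortion apply to the point x, -y, -z); pixel columns grow to the right and rows downward; lengths in m; the calibration is good to about 2 mm. A picture is of the moment at which its call begins. camera_params takes no time and is no camera call.
- arm.hand_in(): hands the job in; it is judged then, once.
The state is a dict: "t": time; "joint_pos": joint angles; "joint_vel": joint speeds; "tau": joint torques, N m; "ee_pos": TCP position; "orientation": TCP orientation; "force": force on the tool from outside, world axes, zero at the start; "ft_torque": the same for the moment, N m; "width": finger opening in m; "grasp_force": force on a finger pad.
Only numpy, scipy, OpenCV 4.12 (cv2) and the standard library are available. Lean on these libraries where they do the work, as an engineer would, in place of code of your own. Each camera call takes 0.05 s, during which the arm holds its last target. There are 200 camera calls.

## Working session

There is one attempt and no reset: what is moved stays moved. The work goes in short steps, Python scripts to look and compute and a tool call to move; the robot and the scene stay as the last step left them, time stands still between calls to the robot, and variables do not carry over. Pictures are saved under pics/ and viewed, at most 14 in all, crops included, and the job is handed in when it is done.

Besides the shell and the picture viewer there is one more tool, called by a JSON object that holds its "op" and its "data", one argument or row to a line. carry_out: Moves the arm, as the interface text tells. Its arguments: {"type":"object","properties":{"commands":{"type":"string"},"force":{"type":"number"}},"required":["commands"]}

```bash
mkdir -p pics
cat > h.py <<'E'
import numpy as np, cv2
from rig import arm
def snap(n,f):
    p,d=arm.capture(n); cv2.imwrite(f'pics/{f}.png',p[:,:,::-1]); np.savez(f'pics/{f}.npz',p=p,d=d); return p,d
def ray(n,u,v):
    c=arm.camera_params(n);K=np.array(c['K']);k=c['k1'];T=np.array(c['world_to_cam'])
    xd=np.array([(u-K[0,2])/K[0,0],(v-K[1,2])/K[1,1]]);x=xd.copy()
    for _ in range(30): x=xd/(1+k*(x@x))
    R=T[:3,:3]; o=-R.T@T[:3,3]; return o,R.T@np.array([x[0],-x[1],-1.])
def onz(n,u,v,z):
    o,d=ray(n,u,v); return o+d*(z-o[2])/d[2]
def dep(n,u,v,D):
    o,d=ray(n,u,v); return o+d*D
E
python3 - <<'E'
from h import *
for n in('scene','top'):
    p,d=snap(n,n+'0'); c=arm.camera_params(n); o,_=ray(n,256,192); print(n,c['K'],c['k1'],o)
s=arm.observe(); print(s)
E
```

```text
scene [[419.06907285   0.         259.33748619]
 [  0.         419.06907285 183.28702062]
 [  0.           0.           1.        ]] -0.06462904670213389 [0.86534561 0.59104076 1.20622492]
top [[411.89404954   0.         258.71483245]
 [  0.         411.89404954 193.99030564]
 [  0.           0.           1.        ]] 0.03680560813434745 [ 0.28089044 -0.00895086  1.41123602]
{'t': 0.1, 'joint_pos': array([ 1.2215138 ,  0.41791737, -0.01033054,  1.61411956,  0.00470073,
        1.11070047, -0.05301133]), 'joint_vel': array([-0.00044623, -0.00010881, -0.00188212, -0.00114555,  0.00031106,
       -0.00039852,  0.00222802]), 'tau': array([ 2.14100830e-03, -8.52586770e+01,  6.39920868e-01, -4.26699972e+01,
       -4.89726069e-02,  1.63680932e-02,  1.62692754e-04]), 'ee_pos': array([ 0.189241  , -0.595298  ,  0.20488345]), 'orientation': array([-5.46602391e-04,  9.88180235e-01,  1.53295497e-01, -1.23366742e-04]), 'force': array([-0.38504298,  0.04856698, -0.06747301]), 'ft_torque': array([-0.0615126 ,  0.02274545,  0.02807618]), 'grasp_force': 0.0, 'width': 0.09383519615823332}
```

View pics/scene0.png

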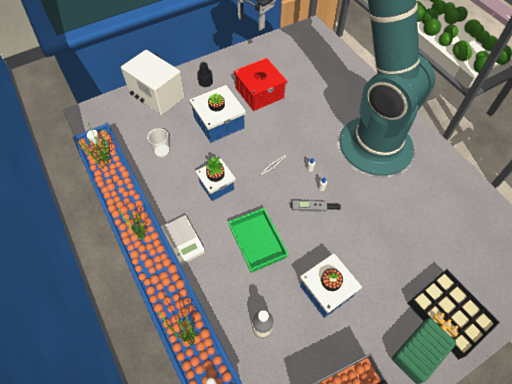

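View pics/top0.png

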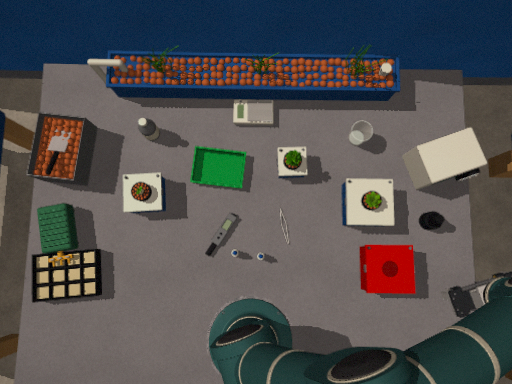

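```bash
cat > meas.py <<'E'
from h import *
def cloud(n,d):
    c=arm.camera_params(n);K=np.array(c['K']);T=np.array(c['world_to_cam'])
    g=np.stack(np.meshgrid(np.arange(512.),np.arange(384.)),-1).reshape(-1,2)
    x0=(g-[K[0,2],K[1,2]])/[K[0,0],K[1,1]];x=x0.copy()
    for _ in range(20): x=x0/(1+c['k1']*(x**2).sum(1,keepdims=True))
    R=T[:3,:3];o=-R.T@T[:3,3]
    r=np.c_[x[:,0],-x[:,1],-np.ones(len(x))]@R
    return o,r.reshape(384,512,3),(o+r*d.reshape(-1,1)).reshape(384,512,3)
def lid(n,p,d,box,z):
    # white lid pixels cast on plane z -> min area rect
    o,r,P=cloud(n,d); u0,u1,v0,v1=box
    h=cv2.cvtColor(p,cv2.COLOR_RGB2HSV); m=np.zeros(d.shape,bool)
    m[v0:v1,u0:u1]=((h[...,1]<60)&(h[...,2]>150))[v0:v1,u0:u1]
    m&=abs(P[...,2]-z)<.012
    nl,L,st,_=cv2.connectedComponentsWithStats(m.astype(np.uint8)); m=L==1+st[1:,4].argmax()
    X=o+r*((z-o[2])/r[...,2])[...,None]
    (c,s,a)=cv2.minAreaRect((X[m][:,:2]*1000).astype(np.float32))
    return c,s,a,np.median(P[m][:,2])
E
python3 - <<'E'
from meas import *
D={n:np.load(f'pics/{n}0.npz') for n in('scene','top')}
B={'top':{'S':(265,320,135,190),'M':(110,175,160,225),'L':(330,405,165,240)},'scene':{'S':(185,245,145,210),'M':(290,370,240,325),'L':(180,255,75,150)}}
H={'S':.07,'M':.082,'L':.094}
for n in B:
  p,d=D[n]['p'],D[n]['d']; o,r,P=cloud(n,d)
  for k in 'SML':
    z=H[k]; print(n,k,lid(n,p,d,B[n][k],z))
    u0,u1,v0,v1=B[n][k]; q=P[v0:v1,u0:u1].reshape(-1,3)
    print('   maxz',q[:,2].max())
    # depth points of collar top
    c=q[(abs(q[:,2]-z-.024)<.006)]; print('   collar pts',len(c), c.mean(0),c.min(0),c.max(0))
p,d=D['top']['p'],D['top']['d'];o,r,P=cloud('top',d)
h=cv2.cvtColor(p,cv2.COLOR_RGB2HSV);m=(h[...,1]>120)&(abs(h[...,0]-65.)<15)&(P[...,2]>.0)&(P[...,2]<.05)
m[:, :180]=0;m[:,260:]=0
print('tray',cv2.minAreaRect((P[m][:,:2]*1000).astype(np.float32)),P[m].min(0),P[m].max(0))
w=[]
for n in('top','scene'):
  w.append(np.hstack([cv2.resize(D[n]['p'][v0:v1,u0:u1],(260,280),interpolation=cv2.INTER_CUBIC) for u0,u1,v0,v1 in B[n].values()]))
cv2.imwrite('pics/crop0.png',np.vstack(w)[:,:,::-1])
E
```

```text
top S ((588.4703369140625, -131.83970642089844), (96.10286712646484, 94.44613647460938), 2.634204864501953, np.float64(0.07006410842874278))
   maxz 1.411236015093966
   collar pts 71 [ 0.57680333 -0.12812285  0.09333689] [ 0.55836749 -0.16063555  0.08835717] [ 0.61494606 -0.1044535   0.09985151]
top M ((476.4792785644531, 355.9295959472656), (122.98199462890625, 120.89637756347656), 4.212067604064941, np.float64(0.0817152411244626))
   maxz 1.411236015093966
   collar pts 248 [0.47461373 0.35348789 0.10540108] [0.44486323 0.32636663 0.10000489] [0.50707606 0.38410105 0.11198659]
top L ((451.84893798828125, -380.9255065917969), (151.4916229248047, 151.0326690673828), 89.28359985351562, np.float64(0.09430064247314307))
   maxz 1.411236015093966
   collar pts 129 [ 0.45029513 -0.37573359  0.11811759] [ 0.42353079 -0.41153472  0.11261089] [ 0.48444616 -0.34956611  0.12392051]
scene S ((590.9140625, -126.75328826904297), (97.19949340820312, 101.98738861083984), 2.5222957134246826, np.float64(0.06953475571076206))
   maxz 1.206224918178498
   collar pts 113 [ 0.59239848 -0.11874379  0.092
[... 168 characters left out ...]
9062), 3.6439409255981445, np.float64(0.08260058451331387))
   maxz 1.206224918178498
   collar pts 320 [0.47816935 0.35675795 0.10597934] [0.44661369 0.32596115 0.10021877] [0.50864746 0.38507901 0.11163004]
scene L ((454.62957763671875, -375.05340576171875), (161.11163330078125, 152.8114013671875), 89.65737915039062, np.float64(0.09355575351225409))
   maxz 1.206224918178498
   collar pts 103 [ 0.46080027 -0.37222011  0.11717613] [ 0.42474111 -0.563716    0.11208433] [ 0.51255425 -0.34674572  0.12368816]
tray ((573.3218383789062, 116.64669036865234), (176.87782287597656, 124.52992248535156), 83.6906509399414) [5.02531385e-01 2.43095236e-02 2.35412806e-07] [0.64422456 0.20920567 0.04051323]
```

View pics/crop0.png

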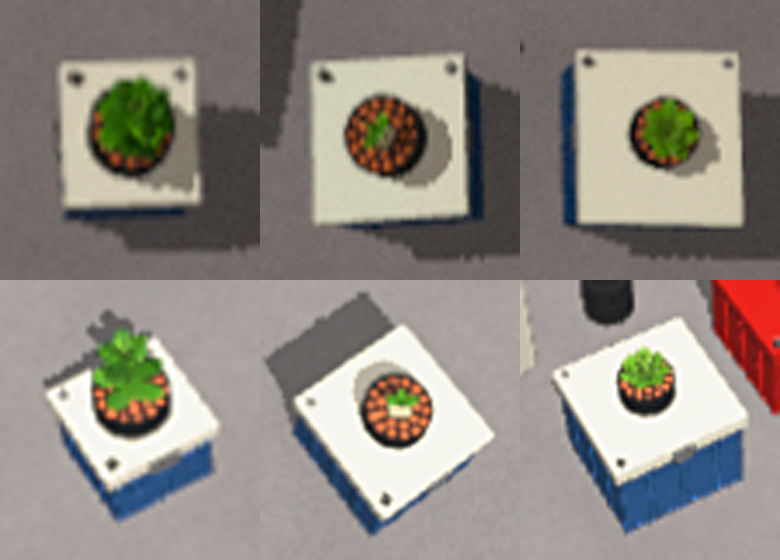

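Crops confirm: basil (biggest) is in the small tub at top px (292,160), the seedling in the medium one (142,192) and the lettuce in the large one (370,202). Look-alikes: red tub (388,270), the trough plants at y≈65 and the green box (56,228). The measured lids match the given sizes.

First I square the yaw.

{"op": "carry_out", "data": {
  "commands": "0 0 -5 0 0 6 1; 0 0 -10 0 0 12 1; 0 0 -15 0 0 17.6 1; 0 0 -15 0 0 17.6 1; 0 0 -15 0 0 17.6 1",
  "force": 15
}}

```text
t: 0.6
ee_pos: [0.1894, -0.5954, 0.2201]
orientation: [-0.0, 1.0, 0.002, -0.0]
force: [0.6, 0.5, 0.1]
width: 0.0941
grasp_force: 0.0
```

{"op": "carry_out", "data": {
  "commands": "25 -30 0 0 0 0 1; 55 -65 0 0 0 0 1; 85 -100 0 0 0 0 1; 115 -133 0 0 0 0 1; 133 -155 0 0 0 0 1"
}}

```text
t: 1.1
ee_pos: [0.3244, -0.4378, 0.2202]
orientation: [-0.0, 1.0, 0.003, 0.0]
force: [-0.2, 0.1, -0.6]
width: 0.0938
grasp_force: 0.0
```

{"op": "carry_out", "data": {
  "commands": "25 -30 0 0 0 0 1; 55 -65 0 0 0 0 1; 85 -100 0 0 0 0 1; 115 -133 0 0 0 0 1; 133 -155 0 0 0 0 1"
}}

```text
t: 1.6
ee_pos: [0.4569, -0.2825, 0.2202]
orientation: [-0.0, 1.0, 0.003, 0.0]
force: [0.3, -0.9, 0.1]
width: 0.0938
grasp_force: 0.0
```

{"op": "carry_out", "data": {
  "commands": "30 -35 0 0 0 0 1; 60 -70 0 0 0 0 1; 90 -105 0 0 0 0 1; 133 -155 0 0 0 0 1; 133 -155 0 0 0 0 1"
}}

```text
t: 2.1
ee_pos: [0.5902, -0.1253, 0.2199]
orientation: [-0.001, 1.0, 0.004, 0.0]
force: [-0.8, 0.0, -1.2]
width: 0.0938
grasp_force: 0.0
```

{"op": "carry_out", "data": {
  "commands": "-1 6 10 0 0 0 1; -1 6 45 0 0 0 1; -1 6 80 0 0 0 1; -1 6 110 0 0 0 1; -1 6 110 0 0 0 1"
}}

```text
t: 2.6
ee_pos: [0.584, -0.1372, 0.1065]
orientation: [-0.001, 1.0, 0.001, -0.003]
force: [-1.1, -0.0, 0.6]
width: 0.0939
grasp_force: 0.0
```

Run:
```python
from h import *
a,_=snap('scene','s1');b,_=snap('top','t1')
cv2.imwrite('pics/c1.png',np.hstack([cv2.resize(a[110:220,160:270],(390,390)),cv2.resize(b[110:220,240:350],(390,390))])[:,:,::-1])
print(arm.observe()['ee_pos'])
```

```text
[ 0.58672347 -0.13718633  0.11084354]
```

View pics/c1.png

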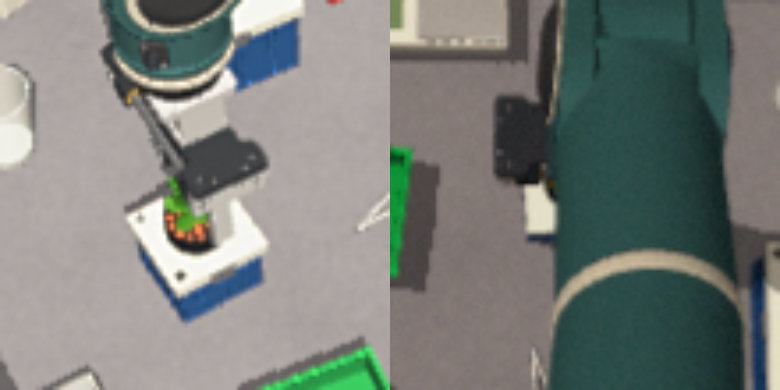

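Picture shows the fingers straddling the basil pot on the small tub (left panel, near 195,225). The TCP settled 5 mm off in y, so I correct that.

{"op": "carry_out", "data": {
  "commands": "2 -5 10 0 0 0 1; 2 -5 20 0 0 0 1; 2 -5 34 0 0 0 1; 2 -5 34 0 0 0 1; 2 -5 34 0 0 0 1"
}}

```text
t: 3.2
ee_pos: [0.5889, -0.1314, 0.0761]
orientation: [-0.0, 1.0, 0.0, -0.0]
force: [-0.0, -0.3, 0.0]
width: 0.094
grasp_force: 0.0
```

{"op": "carry_out", "data": {
  "commands": "0 0 0 0 0 0 1; 0 0 0 0 0 0 1; 0 0 0 0 0 0 1; 0 0 0 0 0 0 1; 0 0 0 0 0 0 1"
}}

```text
t: 3.7
ee_pos: [0.5891, -0.1314, 0.0765]
orientation: [-0.0, 1.0, 0.0, 0.0]
force: [0.4, 0.4, 0.4]
width: 0.0942
grasp_force: 0.0
```

{"op": "carry_out", "data": {
  "commands": "0 0 3 0 0 0 1; 0 0 3 0 0 0 0.5; 0 0 3 0 0 0 0.5; 0 0 3 0 0 0 0.5; 0 0 3 0 0 0 0.5",
  "force": 15
}}

```text
t: 4.2
ee_pos: [0.5891, -0.1313, 0.0735]
orientation: [-0.0, 1.0, 0.0, -0.0]
force: [0.8, 0.2, 0.7]
width: 0.0656
grasp_force: 0.0
```

{"op": "carry_out", "data": {
  "commands": "0 0 3 0 0 0 0.4; 0 0 0 0 0 0 0.4; 0 0 0 0 0 0 0.4; 0 0 0 0 0 0 0.4; 0 0 0 0 0 0 0.4"
}}

```text
t: 4.7
ee_pos: [0.5889, -0.1313, 0.0732]
orientation: [-0.0, 1.0, 0.0, -0.0]
force: [-0.5, -0.8, -1.0]
width: 0.0592
grasp_force: 15.0
```

{"op": "carry_out", "data": {
  "commands": "0 0 -6 0 0 0 0.4; 0 0 -16 0 0 0 0.4; 0 0 -30 0 0 0 0.4; 0 0 -45 0 0 0 0.4; 0 0 -55 0 0 0 0.4",
  "force": 20
}}

```text
t: 5.2
ee_pos: [0.5896, -0.1315, 0.1307]
orientation: [0.0, 1.0, 0.0, 0.001]
force: [0.1, 0.2, -0.7]
width: 0.0595
grasp_force: 20.0
```

{"op": "carry_out", "data": {
  "commands": "0 0 -10 0 0 0 0.4; 0 0 -22 0 0 0 0.4; 0 0 -32 0 0 0 0.4; 0 0 -37 0 0 0 0.4; 0 0 -37 0 0 0 0.4"
}}

```text
t: 5.7
ee_pos: [0.5893, -0.1314, 0.1661]
orientation: [0.0, 1.0, 0.0, 0.0]
force: [0.3, -0.3, -1.3]
width: 0.0596
grasp_force: 20.0
```

Run:
```python
from h import *
a,_=snap('scene','s2')
cv2.imwrite('pics/c2.png',cv2.resize(a[90:220,150:280],(520,520))[:,:,::-1])
s=arm.observe();print(s['ee_pos'],s['width'],s['grasp_force'])
```

```text
[ 0.58901839 -0.13141235  0.16545361] 0.05937636990901386 19.999906718730927
```

View pics/c2.png

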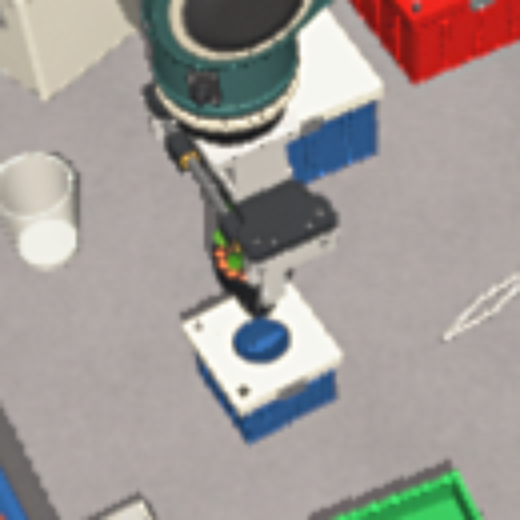

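The pot is lifted upright and the small tub's hole shows at crop (262,340). Next stop is the tray.

{"op": "carry_out", "data": {
  "commands": "-1 -15 0 0 0 0 0.4; -3 -45 0 0 0 0 0.4; -5 -80 0 0 0 0 0.4; -7 -110 0 0 0 0 0.4; -8 -130 0 0 0 0 0.4"
}}

```text
t: 6.25
ee_pos: [0.5802, 0.0023, 0.165]
orientation: [-0.0, 1.0, 0.002, -0.0]
force: [0.5, -0.1, -0.1]
width: 0.0595
grasp_force: 20.0
```

{"op": "carry_out", "data": {
  "commands": "-1 -25 0 0 0 0 0.4; -3 -55 0 0 0 0 0.4; -5 -85 0 0 0 0 0.4; -7 -108 0 0 0 0 0.4; -8 -118 0 0 0 0 0.4"
}}

```text
t: 6.75
ee_pos: [0.5718, 0.1199, 0.165]
orientation: [-0.0, 1.0, 0.002, -0.0]
force: [0.6, -0.5, -0.6]
width: 0.0597
grasp_force: 20.0
```

{"op": "carry_out", "data": {
  "commands": "0 0 10 0 0 0 0.4; 0 0 30 0 0 0 0.4; 0 0 50 0 0 0 0.4; 0 0 70 0 0 0 0.4; 0 0 85 0 0 0 0.4"
}}

```text
t: 7.25
ee_pos: [0.5723, 0.115, 0.0784]
orientation: [0.0, 1.0, -0.0, -0.001]
force: [0.6, 0.5, -1.2]
width: 0.0598
grasp_force: 20.0
```

{"op": "carry_out", "data": {
  "commands": "0 0 5 0 0 0 0.4; 0 0 10 0 0 0 0.4; 0 0 15 0 0 0 0.4; 0 0 20 0 0 0 0.4; 0 0 20 0 0 0 0.4"
}}

```text
t: 7.75
ee_pos: [0.5727, 0.1165, 0.0601]
orientation: [0.0, 1.0, 0.0, -0.0]
force: [-0.2, 0.1, -0.3]
width: 0.0596
grasp_force: 20.0
```

{"op": "carry_out", "data": {
  "commands": "0 0 3 0 0 0 0.4; 0 0 5 0 0 0 0.4; 0 0 7 0 0 0 0.4; 0 0 8 0 0 0 0.4; 0 0 8 0 0 0 0.4"
}}

```text
t: 8.25
ee_pos: [0.5728, 0.1166, 0.0523]
orientation: [-0.0, 1.0, 0.0, -0.0]
force: [0.0, -0.3, -0.8]
width: 0.0594
grasp_force: 20.0
```

{"op": "carry_out", "data": {
  "commands": "0 0 0.5 0 0 0 0.4; 0 0 1 0 0 0 0.4; 0 0 1.5 0 0 0 0.4; 0 0 2 0 0 0 0.4; 0 0 2 0 0 0 0.4"
}}

```text
t: 8.75
ee_pos: [0.5728, 0.1166, 0.0504]
orientation: [-0.0, 1.0, 0.0, -0.0]
force: [0.0, -0.1, -0.4]
width: 0.0598
grasp_force: 20.0
```

{"op": "carry_out", "data": {
  "commands": "0 0 0.4 0 0 0 0.4; 0 0 0.7 0 0 0 0.4; 0 0 1 0 0 0 0.4; 0 0 1 0 0 0 0.4; 0 0 1 0 0 0 0.4"
}}

```text
t: 9.25
ee_pos: [0.5729, 0.1167, 0.0494]
orientation: [-0.0, 1.0, 0.0, -0.0]
force: [0.1, 0.2, -0.8]
width: 0.0594
grasp_force: 20.0
```

{"op": "carry_out", "data": {
  "commands": "0 0 0.4 0 0 0 0.4; 0 0 0.7 0 0 0 0.4; 0 0 1 0 0 0 0.4; 0 0 1 0 0 0 0.4; 0 0 1 0 0 0 0.4"
}}

```text
t: 9.75
ee_pos: [0.5729, 0.1166, 0.0484]
orientation: [-0.0, 1.0, 0.0, -0.0]
force: [1.1, -0.0, -0.2]
width: 0.0597
grasp_force: 20.0
```

{"op": "carry_out", "data": {
  "commands": "0 0 0.4 0 0 0 0.4; 0 0 0.7 0 0 0 0.4; 0 0 1 0 0 0 0.4; 0 0 1 0 0 0 0.4; 0 0 1 0 0 0 0.4"
}}

```text
t: 10.25
ee_pos: [0.5731, 0.1167, 0.0479]
orientation: [-0.0, 1.0, 0.0, 0.0]
force: [-2.5, 0.7, 7.9]
width: 0.0598
grasp_force: 20.0
```

{"op": "carry_out", "data": {
  "commands": "0 0 -0.4 0 0 0 0.4; 0 0 -0.4 0 0 0 0.7; 0 0 -0.4 0 0 0 1; 0 0 -0.4 0 0 0 1; 0 0 -0.4 0 0 0 1"
}}

```text
t: 10.75
ee_pos: [0.5729, 0.1166, 0.0478]
orientation: [-0.0, 1.0, 0.0, -0.0]
force: [0.1, 0.4, -0.1]
width: 0.0863
grasp_force: 0.0
```

{"op": "carry_out", "data": {
  "commands": "0 0 0 0 0 0 1; 0 0 -10 0 0 0 1; 0 0 -35 0 0 0 1; 0 0 -70 0 0 0 1; 0 0 -110 0 0 0 1"
}}

```text
t: 11.25
ee_pos: [0.5723, 0.1166, 0.1592]
orientation: [-0.0, 1.0, 0.0, -0.001]
force: [0.4, -0.4, 0.5]
width: 0.0939
grasp_force: 0.0
```

{"op": "carry_out", "data": {
  "commands": "0 0 -30 0 0 0 1; 0 0 -60 0 0 0 1; -20 -20 -65 0 0 0 1; -50 -60 -65 0 0 0 1; -60 -100 -65 0 0 0 1"
}}

```text
t: 11.75
ee_pos: [0.511, 0.2175, 0.2243]
orientation: [0.0, 1.0, 0.0, 0.001]
force: [1.2, 1.0, 1.0]
width: 0.0936
grasp_force: 0.0
```

{"op": "carry_out", "data": {
  "commands": "-10 -40 0 0 0 0 1; -20 -80 0 0 0 0 1; -30 -115 0 0 0 0 1; -36 -139 0 0 0 0 1; -36 -139 0 0 0 0 1"
}}

```text
t: 12.25
ee_pos: [0.4748, 0.3591, 0.2236]
orientation: [-0.001, 1.0, 0.003, -0.0]
force: [-0.5, -1.0, 0.3]
width: 0.0937
grasp_force: 0.0
```

```bash
cat > hole.py <<'E'
from meas import *
def hole(n,p,d,c,z):
    # hole ellipse: non-white pixels near c, cast on plane z
    o,r,P=cloud(n,d); X=o+r*((z-o[2])/r[...,2])[...,None]
    h=cv2.cvtColor(p,cv2.COLOR_RGB2HSV)
    m=(np.hypot(X[...,0]-c[0],X[...,1]-c[1])<.04)&(h[...,1]>110)
    cs,_=cv2.findContours(m.astype(np.uint8),cv2.RETR_EXTERNAL,cv2.CHAIN_APPROX_NONE)
    q=max(cs,key=cv2.contourArea)[:,0]; e=X[q[:,1],q[:,0]][:,:2]*1000
    return cv2.minEnclosingCircle(e.astype(np.float32)), cv2.fitEllipse(e.astype(np.float32))[:2], e.min(0),e.max(0)
E
python3 - <<'E'
from hole import *
a,da=snap('scene','s3');b,db=snap('top','t3')
s=arm.observe();print(s['ee_pos'],s['width'])
print(hole('scene',a,da,(.589,-.131),.07)); print(hole('top',b,db,(.589,-.131),.07))
print(lid('top',b,db,(265,320,135,190),.07))
cv2.imwrite('pics/c3.png',np.hstack([cv2.resize(a[140:310,180:380],(400,340)),cv2.resize(b[130:230,100:310],(400,340))])[:,:,::-1])
E
```

```text
[0.47661101 0.35558142 0.22327402] 0.09372261738794371
(((590.4432373046875, -130.01866149902344), 20.75341033935547), ((590.19921875, -130.4563446044922), (35.67169189453125, 40.64711380004883)), array([ 570.05638972, -149.48735976]), array([ 611.13428514, -111.77012129]))
(((587.4144287109375, -133.0127410888672), 21.940481185913086), ((587.5076904296875, -132.9649658203125), (40.913455963134766, 41.578651428222656)), array([ 566.2924823 , -153.21820131]), array([ 607.24560612, -113.20380291]))
((588.6102905273438, -132.46157836914062), (96.80345916748047, 96.06063842773438), 2.8667707443237305, np.float64(0.06980370985176365))
```

View pics/c3.png

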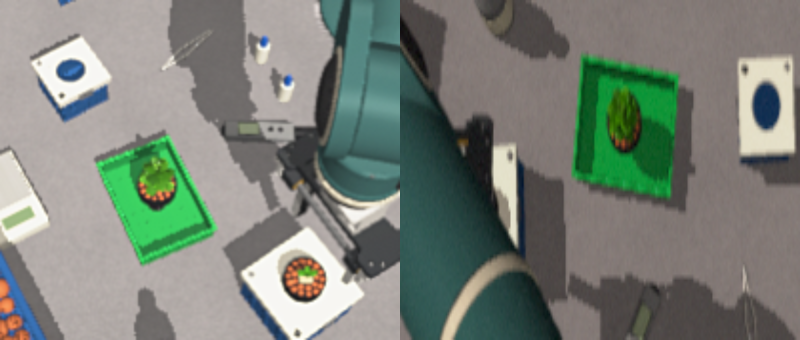

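The basil stands upright in the tray (left 157,185; right 625,120). Small hole is at about (0.589, -0.1315). The gripper is over the seedling, so I descend.

{"op": "carry_out", "data": {
  "commands": "0 0 15 0 0 0 1; 0 0 45 0 0 0 1; 0 0 80 0 0 0 1; 0 0 110 0 0 0 1; 0 0 127 0 0 0 1"
}}

```text
t: 12.85
ee_pos: [0.4762, 0.3534, 0.0928]
orientation: [0.001, 1.0, -0.0, -0.001]
force: [0.0, 0.2, 0.2]
width: 0.094
grasp_force: 0.0
```

{"op": "carry_out", "data": {
  "commands": "0 0 5 0 0 0 1; 0 0 10 0 0 0 1; 0 0 10 0 0 0 1; 0 0 10 0 0 0 1; 0 0 10 0 0 0 1"
}}

```text
t: 13.35
ee_pos: [0.4771, 0.3558, 0.0867]
orientation: [-0.0, 1.0, 0.0, 0.0]
force: [-0.0, 0.7, -0.1]
width: 0.0939
grasp_force: 0.0
```

{"op": "carry_out", "data": {
  "commands": "0 0 1 0 0 0 1; 0 0 1 0 0 0 0.5; 0 0 1 0 0 0 0.5; 0 0 1 0 0 0 0.5; 0 0 1 0 0 0 0.4"
}}

```text
t: 13.85
ee_pos: [0.4767, 0.3556, 0.0849]
orientation: [-0.0, 1.0, 0.0, -0.0]
force: [-0.3, -0.5, 0.7]
width: 0.0653
grasp_force: 0.0
```

{"op": "carry_out", "data": {
  "commands": "0 0 0 0 0 0 0.4; 0 0 0 0 0 0 0.4; 0 0 0 0 0 0 0.4; 0 0 0 0 0 0 0.4; 0 0 0 0 0 0 0.4"
}}

```text
t: 14.35
ee_pos: [0.4767, 0.3556, 0.0849]
orientation: [-0.0, 1.0, 0.0, -0.0]
force: [-0.9, 0.1, 0.7]
width: 0.0597
grasp_force: 20.0
```

{"op": "carry_out", "data": {
  "commands": "0 0 -6 0 0 0 0.4; 0 0 -16 0 0 0 0.4; 0 0 -30 0 0 0 0.4; 0 0 -50 0 0 0 0.4; 0 0 -70 0 0 0 0.4"
}}

```text
t: 14.85
ee_pos: [0.4768, 0.3557, 0.1568]
orientation: [-0.0, 1.0, 0.0, 0.0]
force: [-0.4, 1.0, -0.3]
width: 0.0596
grasp_force: 20.0
```

{"op": "carry_out", "data": {
  "commands": "0 0 -20 0 0 0 0.4; 0 0 -40 0 0 0 0.4; 0 0 -60 0 0 0 0.4; 0 0 -70 0 0 0 0.4; 0 0 -75 0 0 0 0.4"
}}

```text
t: 15.35
ee_pos: [0.477, 0.3558, 0.2314]
orientation: [-0.0, 1.0, 0.0, 0.001]
force: [0.4, -0.4, -0.9]
width: 0.0598
grasp_force: 20.0
```

{"op": "carry_out", "data": {
  "commands": "5 20 0 0 0 0 0.4; 12 52 0 0 0 0 0.4; 20 88 0 0 0 0 0.4; 28 125 0 0 0 0 0.4; 37 162 0 0 0 0 0.4"
}}

```text
t: 15.85
ee_pos: [0.5136, 0.192, 0.2295]
orientation: [0.0, 1.0, 0.0, -0.0]
force: [0.8, 0.3, -0.7]
width: 0.0597
grasp_force: 20.0
```

{"op": "carry_out", "data": {
  "commands": "8 35 0 0 0 0 0.4; 15 68 0 0 0 0 0.4; 23 100 0 0 0 0 0.4; 30 132 0 0 0 0 0.4; 37 162 0 0 0 0 0.4"
}}

```text
t: 16.35
ee_pos: [0.5508, 0.03, 0.2295]
orientation: [0.0, 1.0, 0.0, -0.0]
force: [1.7, 1.1, -2.4]
width: 0.0595
grasp_force: 20.0
```

{"op": "carry_out", "data": {
  "commands": "9 40 0 0 0 0 0.4; 18 80 0 0 0 0 0.4; 26 115 0 0 0 0 0.4; 33 144 0 0 0 0 0.4; 38 163 0 0 0 0 0.4"
}}

```text
t: 16.85
ee_pos: [0.5888, -0.134, 0.2291]
orientation: [0.0, 1.0, -0.001, -0.001]
force: [0.1, -0.5, -1.0]
width: 0.0597
grasp_force: 20.0
```

{"op": "carry_out", "data": {
  "commands": "0 0 10 0 0 0 0.4; 0 0 30 0 0 0 0.4; 0 0 55 0 0 0 0.4; 0 0 75 0 0 0 0.4; 0 0 85 0 0 0 0.4"
}}

```text
t: 17.35
ee_pos: [0.5879, -0.1303, 0.1425]
orientation: [-0.001, 1.0, 0.001, -0.001]
force: [0.5, 0.1, -1.6]
width: 0.0595
grasp_force: 20.0
```

{"op": "carry_out", "data": {
  "commands": "0 0 5 0 0 0 0.4; 0 0 10 0 0 0 0.4; 0 0 12 0 0 0 0.4; 0 0 12 0 0 0 0.4; 0 0 12 0 0 0 0.4"
}}

```text
t: 17.85
ee_pos: [0.5893, -0.1314, 0.1333]
orientation: [0.0, 1.0, 0.0, 0.0]
force: [-0.1, -0.2, -0.1]
width: 0.0596
grasp_force: 20.0
```

{"op": "carry_out", "data": {
  "commands": "0 0 8 0 0 0 0.4; 0 0 18 0 0 0 0.4; 0 0 28 0 0 0 0.4; 0 0 38 0 0 0 0.4; 0 0 46 0 0 0 0.4"
}}

```text
t: 18.35
ee_pos: [0.5887, -0.1313, 0.0855]
orientation: [-0.0, 1.0, 0.0, -0.001]
force: [-0.1, 0.3, -0.4]
width: 0.0595
grasp_force: 20.0
```

{"op": "carry_out", "data": {
  "commands": "0 0 4 0 0 0 0.4; 0 0 7 0 0 0 0.4; 0 0 10 0 0 0 0.4; 0 0 12 0 0 0 0.4; 0 0 12 0 0 0 0.4"
}}

```text
t: 18.85
ee_pos: [0.5891, -0.1314, 0.0748]
orientation: [-0.0, 1.0, 0.0, -0.0]
force: [0.2, 0.9, -0.4]
width: 0.0596
grasp_force: 20.0
```

{"op": "carry_out", "data": {
  "commands": "0 0 0.5 0 0 0 0.4; 0 0 1 0 0 0 0.4; 0 0 1 0 0 0 0.4; 0 0 1 0 0 0 0.4; 0 0 1 0 0 0 0.4"
}}

```text
t: 19.35
ee_pos: [0.5891, -0.1313, 0.0739]
orientation: [-0.0, 1.0, 0.0, 0.0]
force: [-0.5, -0.2, -0.6]
width: 0.0591
grasp_force: 20.0
```

{"op": "carry_out", "data": {
  "commands": "0 0 0.4 0 0 0 0.4; 0 0 0.8 0 0 0 0.4; 0 0 1 0 0 0 0.4; 0 0 1 0 0 0 0.4; 0 0 1 0 0 0 0.4"
}}

```text
t: 19.85
ee_pos: [0.589, -0.1313, 0.0729]
orientation: [-0.0, 1.0, 0.0, -0.0]
force: [-0.3, 0.4, 1.0]
width: 0.0596
grasp_force: 20.0
```

{"op": "carry_out", "data": {
  "commands": "0 0 0.4 0 0 0 0.4; 0 0 0.7 0 0 0 0.4; 0 0 0.7 0 0 0 0.4; 0 0 0.7 0 0 0 0.4; 0 0 0.7 0 0 0 0.4"
}}

```text
t: 20.35
ee_pos: [0.5891, -0.1314, 0.0728]
orientation: [0.0, 1.0, 0.0, 0.0]
force: [-6.3, 1.1, 12.0]
width: 0.0595
grasp_force: 20.0
```

Contact came right at the expected height, so the collar is on the lid. I release and go to the young plant.

{"op": "carry_out", "data": {
  "commands": "0 0 -0.5 0 0 0 0.4; 0 0 -0.5 0 0 0 0.7; 0 0 -0.5 0 0 0 1; 0 0 -0.5 0 0 0 1; 0 0 -0.5 0 0 0 1"
}}

```text
t: 20.85
ee_pos: [0.5891, -0.1313, 0.0726]
orientation: [-0.0, 1.0, 0.0, -0.0]
force: [-0.3, -0.7, -0.8]
width: 0.0861
grasp_force: 0.0
```

{"op": "carry_out", "data": {
  "commands": "0 0 0 0 0 0 1; 0 0 -10 0 0 0 1; 0 0 -35 0 0 0 1; 0 0 -70 0 0 0 1; 0 0 -110 0 0 0 1"
}}

```text
t: 21.35
ee_pos: [0.5885, -0.1312, 0.184]
orientation: [-0.0, 1.0, 0.0, -0.001]
force: [0.4, -0.0, 0.3]
width: 0.0941
grasp_force: 0.0
```

{"op": "carry_out", "data": {
  "commands": "0 0 -25 0 0 0 1; 0 0 -40 0 0 0 1; -15 27 -40 0 0 0 1; -35 63 -40 0 0 0 1; -57 104 -40 0 0 0 1"
}}

```text
t: 21.85
ee_pos: [0.5314, -0.2356, 0.2225]
orientation: [-0.0, 1.0, 0.001, -0.0]
force: [1.3, -0.7, -0.5]
width: 0.0939
grasp_force: 0.0
```

{"op": "carry_out", "data": {
  "commands": "-20 36 0 0 0 0 1; -42 76 0 0 0 0 1; -62 113 0 0 0 0 1; -75 136 0 0 0 0 1; -80 145 0 0 0 0 1"
}}

```text
t: 22.35
ee_pos: [0.4501, -0.3829, 0.2223]
orientation: [0.0, 1.0, -0.002, -0.001]
force: [0.2, 0.4, 0.2]
width: 0.0944
grasp_force: 0.0
```

Run:
```python
from hole import *
a,da=snap('scene','s4');b,db=snap('top','t4')
s=arm.observe();print(s['ee_pos'],s['width'])
for n,p,d in(('scene',a,da),('top',b,db)):
  print(n,hole(n,p,d,(.477,.356),.082))
  _,_,P=cloud(n,d);q=P.reshape(-1,3);q=q[np.hypot(q[:,0]-.589,q[:,1]+.131)<.035]
  print('S pot z pct',np.percentile(q[:,2],[5,25,50,75,95]))
cv2.imwrite('pics/c4.png',np.hstack([cv2.resize(a[60:230,160:330],(390,390)),cv2.resize(b[110:230,230:420],(390,390))])[:,:,::-1])
```

```text
[ 0.4514581  -0.38115633  0.22230039] 0.0940460703038494
scene (((478.3815612792969, 358.4329528808594), 21.583660125732422), ((478.1826171875, 358.45599365234375), (39.946754455566406, 41.15629196166992)), array([457.19023495, 337.62532297]), array([499.0321381 , 378.89589959]))
S pot z pct [0.06837442 0.08309791 0.09202997 0.09459085 0.1060083 ]
top (((475.8616027832031, 355.80743408203125), 22.31541633605957), ((475.5376281738281, 355.737060546875), (41.567256927490234, 42.013328552246094)), array([455.19034788, 335.58889487]), array([497.94261911, 377.82546075]))
S pot z pct [0.06804016 0.08676311 0.09285407 0.09604861 0.10999159]
```

View pics/c4.png

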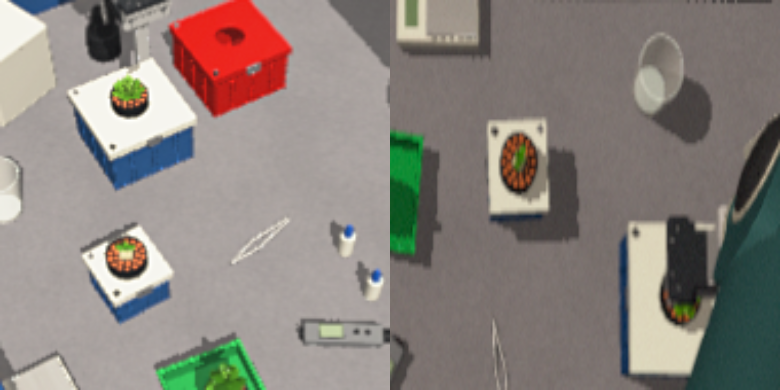

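The seedling sits home in the small tub (left 127,255), and the gripper is over the large tub. Medium hole is at (0.477, 0.357). I descend on the young plant.

{"op": "carry_out", "data": {
  "commands": "1 0 15 0 0 0 1; 1 0 45 0 0 0 1; 1 0 75 0 0 0 1; 1 0 100 0 0 0 1; 1 0 115 0 0 0 1"
}}

```text
t: 22.95
ee_pos: [0.4534, -0.378, 0.1049]
orientation: [-0.001, 1.0, 0.001, -0.001]
force: [0.5, 0.3, -0.1]
width: 0.0939
grasp_force: 0.0
```

{"op": "carry_out", "data": {
  "commands": "0 0 5 0 0 0 1; 0 0 9 0 0 0 1; 0 0 9 0 0 0 1; 0 0 9 0 0 0 1; 0 0 9 0 0 0 1"
}}

```text
t: 23.45
ee_pos: [0.4535, -0.3807, 0.0994]
orientation: [0.0, 1.0, 0.0, 0.0]
force: [-0.6, 0.0, 0.2]
width: 0.0941
grasp_force: 0.0
```

{"op": "carry_out", "data": {
  "commands": "0 0 2 0 0 0 1; 0 0 2 0 0 0 0.5; 0 0 2 0 0 0 0.5; 0 0 2 0 0 0 0.5; 0 0 2 0 0 0 0.4"
}}

```text
t: 23.95
ee_pos: [0.4532, -0.3805, 0.0967]
orientation: [-0.0, 1.0, 0.0, -0.0]
force: [0.3, -0.8, -0.5]
width: 0.0661
grasp_force: 0.0
```

{"op": "carry_out", "data": {
  "commands": "0 0 0 0 0 0 0.4; 0 0 0 0 0 0 0.4; 0 0 0 0 0 0 0.4; 0 0 0 0 0 0 0.4; 0 0 0 0 0 0 0.4"
}}

```text
t: 24.45
ee_pos: [0.4532, -0.3805, 0.0966]
orientation: [-0.0, 1.0, 0.0, -0.0]
force: [-0.6, -0.0, 0.8]
width: 0.0599
grasp_force: 20.0
```

{"op": "carry_out", "data": {
  "commands": "0 0 -6 0 0 0 0.4; 0 0 -16 0 0 0 0.4; 0 0 -30 0 0 0 0.4; 0 0 -50 0 0 0 0.4; 0 0 -70 0 0 0 0.4"
}}

```text
t: 24.95
ee_pos: [0.4533, -0.3805, 0.1686]
orientation: [0.0, 1.0, 0.0, 0.0]
force: [0.1, -0.1, -0.2]
width: 0.0595
grasp_force: 20.0
```

{"op": "carry_out", "data": {
  "commands": "0 0 -20 0 0 0 0.4; 0 0 -40 0 0 0 0.4; 0 0 -60 0 0 0 0.4; 0 0 -70 0 0 0 0.4; 0 0 -75 0 0 0 0.4"
}}

```text
t: 25.45
ee_pos: [0.4534, -0.3806, 0.2431]
orientation: [0.001, 1.0, 0.0, 0.001]
force: [0.4, -0.9, -1.8]
width: 0.0596
grasp_force: 20.0
```

{"op": "carry_out", "data": {
  "commands": "1 -20 0 0 0 0 0.4; 2 -55 0 0 0 0 0.4; 3 -95 0 0 0 0 0.4; 5 -140 0 0 0 0 0.4; 6 -184 0 0 0 0 0.4"
}}

```text
t: 25.95
ee_pos: [0.4584, -0.1939, 0.241]
orientation: [-0.0, 1.0, 0.0, -0.001]
force: [1.6, 0.7, -0.6]
width: 0.0598
grasp_force: 20.0
```

{"op": "carry_out", "data": {
  "commands": "1 -40 0 0 0 0 0.4; 2 -80 0 0 0 0 0.4; 3 -120 0 0 0 0 0.4; 5 -155 0 0 0 0 0.4; 6 -185 0 0 0 0 0.4"
}}

```text
t: 26.45
ee_pos: [0.4641, -0.0089, 0.2412]
orientation: [-0.0, 1.0, 0.001, -0.0]
force: [0.4, -0.1, 0.5]
width: 0.0597
grasp_force: 20.0
```

{"op": "carry_out", "data": {
  "commands": "1 -40 0 0 0 0 0.4; 2 -80 0 0 0 0 0.4; 3 -120 0 0 0 0 0.4; 5 -155 0 0 0 0 0.4; 6 -184 0 0 0 0 0.4"
}}

```text
t: 26.95
ee_pos: [0.4697, 0.175, 0.2411]
orientation: [0.0, 1.0, 0.001, -0.0]
force: [-0.1, -0.0, -0.3]
width: 0.0596
grasp_force: 20.0
```

{"op": "carry_out", "data": {
  "commands": "1 -40 0 0 0 0 0.4; 2 -85 0 0 0 0 0.4; 3 -125 0 0 0 0 0.4; 5 -160 0 0 0 0 0.4; 6 -184 0 0 0 0 0.4"
}}

```text
t: 27.45
ee_pos: [0.4751, 0.3593, 0.2408]
orientation: [0.0, 1.0, 0.002, -0.001]
force: [-0.9, -1.0, 0.1]
width: 0.0597
grasp_force: 20.0
```

{"op": "carry_out", "data": {
  "commands": "0 0 10 0 0 0 0.4; 0 0 30 0 0 0 0.4; 0 0 55 0 0 0 0.4; 0 0 75 0 0 0 0.4; 0 0 85 0 0 0 0.4"
}}

```text
t: 27.95
ee_pos: [0.4755, 0.3556, 0.1544]
orientation: [0.001, 1.0, 0.0, -0.001]
force: [-0.1, 0.5, -0.9]
width: 0.0596
grasp_force: 20.0
```

{"op": "carry_out", "data": {
  "commands": "0 0 5 0 0 0 0.4; 0 0 10 0 0 0 0.4; 0 0 12 0 0 0 0.4; 0 0 12 0 0 0 0.4; 0 0 12 0 0 0 0.4"
}}

```text
t: 28.45
ee_pos: [0.4769, 0.3567, 0.1451]
orientation: [-0.0, 1.0, 0.0, 0.0]
force: [0.3, -0.1, -1.6]
width: 0.0597
grasp_force: 20.0
```

Position (0.477, 0.3567) is on the medium hole. I lower to just above contact, expected at about z = 0.085.

{"op": "carry_out", "data": {
  "commands": "0 0 8 0 0 0 0.4; 0 0 18 0 0 0 0.4; 0 0 28 0 0 0 0.4; 0 0 38 0 0 0 0.4; 0 0 46 0 0 0 0.4"
}}

```text
t: 28.95
ee_pos: [0.4764, 0.3564, 0.0974]
orientation: [0.0, 1.0, 0.0, -0.0]
force: [0.0, 0.5, -1.5]
width: 0.0598
grasp_force: 20.0
```

{"op": "carry_out", "data": {
  "commands": "0 0 4 0 0 0 0.4; 0 0 7 0 0 0 0.4; 0 0 10 0 0 0 0.4; 0 0 12 0 0 0 0.4; 0 0 12 0 0 0 0.4"
}}

```text
t: 29.45
ee_pos: [0.4768, 0.3565, 0.0866]
orientation: [-0.0, 1.0, 0.0, -0.0]
force: [-0.2, 0.3, -0.1]
width: 0.0596
grasp_force: 20.0
```

{"op": "carry_out", "data": {
  "commands": "0 0 0.5 0 0 0 0.4; 0 0 1 0 0 0 0.4; 0 0 1 0 0 0 0.4; 0 0 1 0 0 0 0.4; 0 0 1 0 0 0 0.4"
}}

```text
t: 29.95
ee_pos: [0.4768, 0.3566, 0.0857]
orientation: [-0.0, 1.0, 0.0, -0.0]
force: [-0.6, 0.2, -0.9]
width: 0.0594
grasp_force: 20.0
```

{"op": "carry_out", "data": {
  "commands": "0 0 0.4 0 0 0 0.4; 0 0 0.8 0 0 0 0.4; 0 0 1 0 0 0 0.4; 0 0 1 0 0 0 0.4; 0 0 1 0 0 0 0.4"
}}

```text
t: 30.45
ee_pos: [0.4767, 0.3566, 0.0847]
orientation: [-0.0, 1.0, 0.0, -0.0]
force: [0.2, -0.5, -0.1]
width: 0.0596
grasp_force: 20.0
```

{"op": "carry_out", "data": {
  "commands": "0 0 0.4 0 0 0 0.4; 0 0 0.7 0 0 0 0.4; 0 0 0.7 0 0 0 0.4; 0 0 0.7 0 0 0 0.4; 0 0 0.7 0 0 0 0.4"
}}

```text
t: 30.95
ee_pos: [0.4768, 0.3566, 0.0846]
orientation: [0.0, 1.0, 0.0, 0.0]
force: [-3.4, -3.5, 10.1]
width: 0.0593
grasp_force: 20.0
```

{"op": "carry_out", "data": {
  "commands": "0 0 -0.5 0 0 0 0.4; 0 0 -0.5 0 0 0 0.7; 0 0 -0.5 0 0 0 1; 0 0 -0.5 0 0 0 1; 0 0 -0.5 0 0 0 1"
}}

```text
t: 31.45
ee_pos: [0.4767, 0.3566, 0.0844]
orientation: [-0.0, 1.0, 0.0, -0.0]
force: [1.2, -0.6, -0.1]
width: 0.0864
grasp_force: 0.0
```

{"op": "carry_out", "data": {
  "commands": "0 0 0 0 0 0 1; 0 0 -10 0 0 0 1; 0 0 -35 0 0 0 1; 0 0 -70 0 0 0 1; 0 0 -110 0 0 0 1"
}}

```text
t: 31.95
ee_pos: [0.4763, 0.3563, 0.1958]
orientation: [0.0, 1.0, 0.0, -0.001]
force: [1.9, -1.5, 0.6]
width: 0.0943
grasp_force: 0.0
```

{"op": "carry_out", "data": {
  "commands": "0 0 -25 0 0 0 1; 0 0 -30 0 0 0 1; 12 30 -30 0 0 0 1; 27 67 -30 0 0 0 1; 42 105 -30 0 0 0 1"
}}

```text
t: 32.45
ee_pos: [0.5188, 0.2505, 0.2243]
orientation: [0.0, 1.0, 0.001, -0.0]
force: [-0.4, -0.3, 0.1]
width: 0.0939
grasp_force: 0.0
```

{"op": "carry_out", "data": {
  "commands": "15 37 0 0 0 0 1; 30 75 0 0 0 0 1; 44 110 0 0 0 0 1; 52 130 0 0 0 0 1; 54 135 0 0 0 0 1"
}}

```text
t: 32.95
ee_pos: [0.5735, 0.1137, 0.224]
orientation: [0.0, 1.0, -0.002, -0.0]
force: [-0.1, -0.5, -0.9]
width: 0.0938
grasp_force: 0.0
```

Run:
```python
from hole import *
a,da=snap('scene','s5');b,db=snap('top','t5')
s=arm.observe();print(s['ee_pos'],s['width'])
for n,p,d in(('scene',a,da),('top',b,db)):
  try: print(n,hole(n,p,d,(.452,-.381),.094))
  except Exception as e: print(e)
  _,_,P=cloud(n,d);q=P.reshape(-1,3);q=q[np.hypot(q[:,0]-.477,q[:,1]-.3566)<.035]
  print('M pot z pct',np.percentile(q[:,2],[5,25,50,75,95]))
cv2.imwrite('pics/c5.png',np.hstack([cv2.resize(a[60:330,150:400],(390,420)),cv2.resize(b[110:240,110:410],(390,420))])[:,:,::-1])
```

```text
[0.57278059 0.11634355 0.22425247] 0.0941077864672839
scene (((454.9682922363281, -377.9203186035156), 20.856639862060547), ((454.6955871582031, -377.5859069824219), (34.496803283691406, 41.092044830322266)), array([ 434.62752732, -396.27390788]), array([ 475.490122  , -358.86634461]))
M pot z pct [0.08119522 0.09824156 0.10821347 0.11823324 0.12757098]
top (((450.6227722167969, -380.64227294921875), 22.555007934570312), ((450.60321044921875, -380.3421936035156), (41.51569366455078, 42.92613983154297)), array([ 429.44829012, -401.64073483]), array([ 471.82167266, -359.61673022]))
M pot z pct [0.08069042 0.10136357 0.10817489 0.11829116 0.1270892 ]
```

View pics/c5.png

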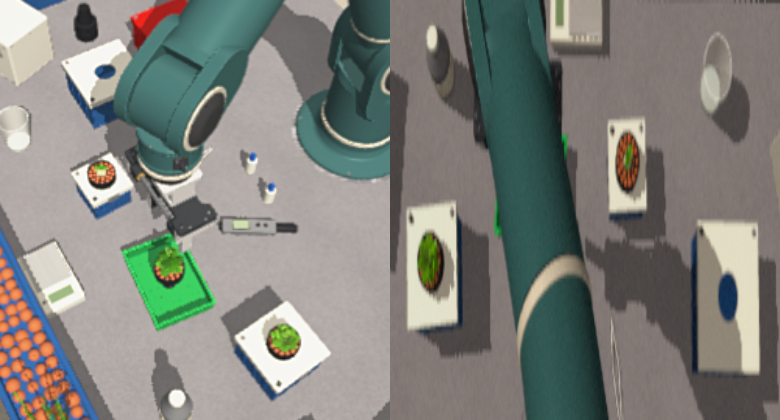

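The lettuce is home in the medium tub (left 283,340), the basil is upright in the tray under the gripper, and the large hole is empty at about (0.4525, -0.380).

{"op": "carry_out", "data": {
  "commands": "0 0 15 0 0 0 1; 0 0 50 0 0 0 1; 0 0 85 0 0 0 1; 0 0 110 0 0 0 1; 0 0 125 0 0 0 1"
}}

```text
t: 33.55
ee_pos: [0.5711, 0.1179, 0.0967]
orientation: [-0.0, 1.0, 0.001, -0.001]
force: [1.3, 0.8, -0.7]
width: 0.0939
grasp_force: 0.0
```

{"op": "carry_out", "data": {
  "commands": "0 0 15 0 0 0 1; 0 0 30 0 0 0 1; 0 0 42 0 0 0 1; 0 0 48 0 0 0 1; 0 0 48 0 0 0 1"
}}

```text
t: 34.05
ee_pos: [0.5727, 0.1167, 0.0509]
orientation: [-0.0, 1.0, 0.0, -0.0]
force: [-0.1, 0.1, -0.3]
width: 0.0937
grasp_force: 0.0
```

{"op": "carry_out", "data": {
  "commands": "0 0 0 0 0 0 1; 0 0 0 0 0 0 1; 0 0 0 0 0 0 0.5; 0 0 0 0 0 0 0.5; 0 0 0 0 0 0 0.5"
}}

```text
t: 34.55
ee_pos: [0.573, 0.1166, 0.0516]
orientation: [-0.0, 1.0, 0.0, 0.0]
force: [-0.5, -0.4, 0.2]
width: 0.0736
grasp_force: 0.0
```

{"op": "carry_out", "data": {
  "commands": "0 0 0 0 0 0 0.4; 0 0 0 0 0 0 0.4; 0 0 0 0 0 0 0.4; 0 0 0 0 0 0 0.4; 0 0 0 0 0 0 0.4"
}}

```text
t: 35.05
ee_pos: [0.5729, 0.1166, 0.0515]
orientation: [-0.0, 1.0, 0.0, -0.0]
force: [0.8, 0.4, 1.4]
width: 0.0598
grasp_force: 20.0
```

{"op": "carry_out", "data": {
  "commands": "0 0 -6 0 0 0 0.4; 0 0 -18 0 0 0 0.4; 0 0 -38 0 0 0 0.4; 0 0 -65 0 0 0 0.4; 0 0 -90 0 0 0 0.4"
}}

```text
t: 35.55
ee_pos: [0.5729, 0.1168, 0.1435]
orientation: [-0.0, 1.0, 0.0, 0.0]
force: [0.5, -0.0, -1.8]
width: 0.059
grasp_force: 20.0
```

{"op": "carry_out", "data": {
  "commands": "0 0 -25 0 0 0 0.4; 0 0 -50 0 0 0 0.4; 0 0 -70 0 0 0 0.4; 0 0 -85 0 0 0 0.4; 0 0 -90 0 0 0 0.4"
}}

```text
t: 36.05
ee_pos: [0.5733, 0.1168, 0.2334]
orientation: [-0.0, 1.0, 0.0, 0.001]
force: [-0.4, 0.0, -0.9]
width: 0.0594
grasp_force: 20.0
```

{"op": "carry_out", "data": {
  "commands": "-5 20 0 0 0 0 0.4; -12 52 0 0 0 0 0.4; -21 88 0 0 0 0 0.4; -30 125 0 0 0 0 0.4; -40 165 0 0 0 0 0.4"
}}

```text
t: 36.55
ee_pos: [0.5322, -0.0494, 0.231]
orientation: [-0.0, 1.0, 0.001, -0.0]
force: [1.2, -0.7, -1.2]
width: 0.0598
grasp_force: 20.0
```

{"op": "carry_out", "data": {
  "commands": "-9 35 0 0 0 0 0.4; -17 70 0 0 0 0 0.4; -25 103 0 0 0 0 0.4; -33 135 0 0 0 0 0.4; -40 165 0 0 0 0 0.4"
}}

```text
t: 37.05
ee_pos: [0.4922, -0.2148, 0.2309]
orientation: [-0.0, 1.0, 0.0, -0.0]
force: [1.0, -0.8, -0.5]
width: 0.0596
grasp_force: 20.0
```

{"op": "carry_out", "data": {
  "commands": "-9 40 0 0 0 0 0.4; -19 80 0 0 0 0 0.4; -28 118 0 0 0 0 0.4; -36 148 0 0 0 0 0.4; -40 167 0 0 0 0 0.4"
}}

```text
t: 37.55
ee_pos: [0.4516, -0.3828, 0.2306]
orientation: [-0.0, 1.0, -0.001, -0.001]
force: [0.0, 0.1, -1.3]
width: 0.0595
grasp_force: 20.0
```

{"op": "carry_out", "data": {
  "commands": "0 0 10 0 0 0 0.4; 0 0 25 0 0 0 0.4; 0 0 40 0 0 0 0.4; 0 0 50 0 0 0 0.4; 0 0 50 0 0 0 0.4"
}}

```text
t: 38.05
ee_pos: [0.4528, -0.3793, 0.1795]
orientation: [-0.001, 1.0, 0.001, -0.001]
force: [1.1, -0.4, -0.5]
width: 0.0596
grasp_force: 20.0
```

{"op": "carry_out", "data": {
  "commands": "0 0.5 8 0 0 0 0.4; 0 0.5 18 0 0 0 0.4; 0 0.5 30 0 0 0 0.4; 0 0.5 42 0 0 0 0.4; 0 0.5 52 0 0 0 0.4"
}}

```text
t: 38.55
ee_pos: [0.453, -0.3807, 0.1281]
orientation: [-0.0, 1.0, 0.0, -0.0]
force: [0.9, -0.5, -0.8]
width: 0.0599
grasp_force: 20.0
```

{"op": "carry_out", "data": {
  "commands": "0 0 8 0 0 0 0.4; 0 0 16 0 0 0 0.4; 0 0 22 0 0 0 0.4; 0 0 25 0 0 0 0.4; 0 0 25 0 0 0 0.4"
}}

```text
t: 39.05
ee_pos: [0.4532, -0.3809, 0.1042]
orientation: [-0.0, 1.0, 0.0, -0.0]
force: [0.4, 0.5, 0.2]
width: 0.0597
grasp_force: 20.0
```

{"op": "carry_out", "data": {
  "commands": "0 0 0.5 0 0 0 0.4; 0 0 1 0 0 0 0.4; 0 0 2 0 0 0 0.4; 0 0 2 0 0 0 0.4; 0 0 2 0 0 0 0.4"
}}

```text
t: 39.55
ee_pos: [0.4532, -0.381, 0.1025]
orientation: [-0.0, 1.0, 0.0, 0.0]
force: [0.4, 0.1, -1.3]
width: 0.0597
grasp_force: 20.0
```

{"op": "carry_out", "data": {
  "commands": "0 0 0.5 0 0 0 0.4; 0 0 1 0 0 0 0.4; 0 0 1.5 0 0 0 0.4; 0 0 1.5 0 0 0 0.4; 0 0 1.5 0 0 0 0.4"
}}

```text
t: 40.05
ee_pos: [0.4532, -0.3809, 0.1009]
orientation: [-0.0, 1.0, 0.0, -0.0]
force: [0.2, 0.4, -1.0]
width: 0.0595
grasp_force: 20.0
```

{"op": "carry_out", "data": {
  "commands": "0 0 0.4 0 0 0 0.4; 0 0 0.8 0 0 0 0.4; 0 0 1 0 0 0 0.4; 0 0 1 0 0 0 0.4; 0 0 1 0 0 0 0.4"
}}

```text
t: 40.55
ee_pos: [0.4532, -0.3809, 0.0999]
orientation: [-0.0, 1.0, 0.0, -0.0]
force: [0.5, 1.3, -1.3]
width: 0.0595
grasp_force: 20.0
```

{"op": "carry_out", "data": {
  "commands": "0 0 0.4 0 0 0 0.4; 0 0 0.8 0 0 0 0.4; 0 0 0.8 0 0 0 0.4; 0 0 0.8 0 0 0 0.4; 0 0 0.8 0 0 0 0.4"
}}

```text
t: 41.05
ee_pos: [0.4532, -0.3809, 0.0991]
orientation: [-0.0, 1.0, 0.0, -0.0]
force: [0.7, 0.8, -0.1]
width: 0.0595
grasp_force: 20.0
```

{"op": "carry_out", "data": {
  "commands": "0 0 0.4 0 0 0 0.4; 0 0 0.7 0 0 0 0.4; 0 0 0.7 0 0 0 0.4; 0 0 0.7 0 0 0 0.4; 0 0 0.7 0 0 0 0.4"
}}

```text
t: 41.55
ee_pos: [0.4532, -0.381, 0.0985]
orientation: [-0.0, 1.0, 0.0, -0.0]
force: [-0.8, 1.0, 1.9]
width: 0.0595
grasp_force: 20.0
```

{"op": "carry_out", "data": {
  "commands": "0 0 0.4 0 0 0 0.4; 0 0 0.4 0 0 0 0.4; 0 0 0.4 0 0 0 0.4; 0 0 0.4 0 0 0 0.4; 0 0 0.4 0 0 0 0.4"
}}

```text
t: 42.05
ee_pos: [0.4532, -0.3809, 0.0984]
orientation: [0.0, 1.0, 0.0, -0.0]
force: [-3.9, 2.6, 7.6]
width: 0.0595
grasp_force: 20.0
```

{"op": "carry_out", "data": {
  "commands": "0 0 -0.3 0 0 0 0.4; 0 0 -0.3 0 0 0 0.7; 0 0 -0.3 0 0 0 1; 0 0 -0.3 0 0 0 1; 0 0 -0.3 0 0 0 1"
}}

```text
t: 42.55
ee_pos: [0.4532, -0.3809, 0.0982]
orientation: [-0.0, 1.0, 0.0, -0.0]
force: [-0.2, 0.8, 0.2]
width: 0.0863
grasp_force: 0.0
```

{"op": "carry_out", "data": {
  "commands": "0 0 0 0 0 0 1; 0 0 -10 0 0 0 1; 0 0 -35 0 0 0 1; 0 0 -75 0 0 0 1; 0 0 -115 0 0 0 1"
}}

```text
t: 43.05
ee_pos: [0.453, -0.3807, 0.2152]
orientation: [-0.0, 1.0, 0.0, -0.0]
force: [-0.0, 0.4, -0.1]
width: 0.094
grasp_force: 0.0
```

{"op": "carry_out", "data": {
  "commands": "0 0 -20 0 0 0 1; -20 20 -20 0 0 0 1; -50 50 -20 0 0 0 1; -80 80 -20 0 0 0 1; -110 110 -20 0 0 0 1"
}}

```text
t: 43.55
ee_pos: [0.3421, -0.4919, 0.2343]
orientation: [0.0, 1.0, 0.001, 0.0]
force: [0.3, -0.6, 0.2]
width: 0.094
grasp_force: 0.0
```

{"op": "carry_out", "data": {
  "commands": "-25 25 0 0 0 0 1; -45 45 0 0 0 0 1; -60 60 0 0 0 0 1; -60 60 0 0 0 0 1; -60 60 0 0 0 0 1"
}}

```text
t: 44.05
ee_pos: [0.2835, -0.5509, 0.2338]
orientation: [0.0, 1.0, 0.0, 0.0]
force: [0.3, -0.3, 0.9]
width: 0.0943
grasp_force: 0.0
```

Run:
```python
from hole import *
a,da=snap('scene','s6');b,db=snap('top','t6')
for n,d in(('scene',da),('top',db)):
  _,_,P=cloud(n,d);q0=P.reshape(-1,3)
  for k,c,z in(('S',(.589,-.1315),.07),('M',(.477,.3566),.082),('L',(.453,-.381),.094)):
    q=q0[np.hypot(q0[:,0]-c[0],q0[:,1]-c[1])<.03]; print(n,k,np.percentile(q[:,2]-z,[10,50,90]).round(4))
B=[(a,180,255,75,150),(a,185,245,145,205),(a,290,370,240,320)]
T=[(b,330,405,165,240),(b,265,320,135,190),(b,110,175,160,225)]
r=lambda L:np.hstack([cv2.resize(p[v0:v1,u0:u1],(260,280),interpolation=cv2.INTER_CUBIC) for p,u0,u1,v0,v1 in L])
cv2.imwrite('pics/c6.png',np.vstack([r(B),r(T)])[:,:,::-1])
```

```text
scene S [0.0156 0.0231 0.0324]
scene M [0.0207 0.0331 0.0434]
scene L [0.0117 0.0346 0.0742]
top S [0.0169 0.0237 0.0326]
top M [0.0202 0.0325 0.0427]
top L [0.0228 0.0503 0.0777]
```

View pics/c6.png

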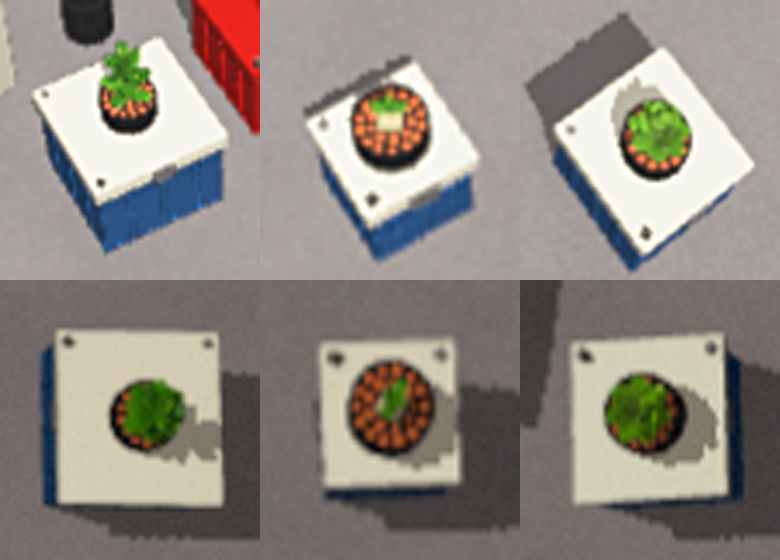

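View pics/t6.png

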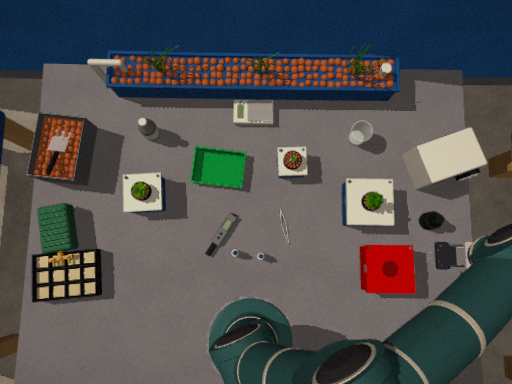

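All three pots hang upright with their collars down: basil in the large tub (372,202), seedling in the small one (292,160) and lettuce in the medium one (142,192). The bottle (148,128), beaker (360,133) and meter (222,234) have not moved.

```bash
python3 -c "
from rig import arm
print(arm.hand_in())"
```

```text
the job is handed in; nothing more can be done
None
```

The job is handed in: each plant now hangs upright in its matching tub with its collar down on the lid, finished at about 44 s of the 131 s allowed, and the bottle, beaker and meter were not moved.

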